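Put a finished power module away in its lidded tub

ROBOT

A 6-joint arm with a two-finger parallel gripper is mounted at the origin on the work surface. World frame = base frame: x ahead of the robot, y to its left, z up, the work surface at z = 0. Lengths are in m, angles in rad, forces in N, time in s.
With the tool pointing down it reaches from about 0.425 to 0.95 m from the base axis. Payload 3.5 kg.
Tool frame: the origin (TCP) lies midway between the tips of the shut fingers; the grasp point (between the pads) lies 19 mm behind it; z points along the fingers, y is the line along which they close (so a half turn about z gives the same grasp; the last joint's range is limited). The gripper opens to 85 mm and grips with 20 to 120 N. Pads are 22 mm wide; open, the fingers measure 114 mm over their backs; the gripper's body (76 mm by 85 mm) begins 54 mm behind the grasp point. The pads swing forward as they close: fully open they stand 13 mm farther back than shut.
Start: joints at [-1.281, 0.286, 1.577, -0, 1.279, -0.15], TCP at [0.287, -0.611, 0.231] pointing down, gripper open.
Joint ranges: [-2.77, 2.77], [-0.9, 2.22], [0.21, 2.48], [-1.53, 4.67], [0.24, 2.81], [-2.84, 2.84]. Speed limits (rad/s): [2.79, 2.79, 3.14, 3.14, 3.14, 3.14].

INTERFACE

Orientations are given as a unit quaternion [x, y, z, w].
In Python, from plant import get_state, read_camera, ctrl gives the robot as it stands.
- The arm moves only by the shell command python3 -m crank 'ROWS' [FORCE]. ROWS is JSON, a list of rows, each a list of 3 entries, a list of its own where there are three numbers: the shift along the tool's x, y, z in mm, then the turn about the tool's z in degrees, then the closure in counts, from 0 (fully open) to 255 (shut). In form: [[[tx, ty, tz], yaw, claw], ...]. A call has 1 to 10 rows; each row is the pose to reach, as a shift and turn from the pose commanded when the call began, along the tool's axes at that moment; what a row does not reach only later rows make up. A row lasts 1/10 s, in which the tool goes at most 50 mm and 8.59 degrees, less where a joint would pass 70% of its speed; a pose out of reach is approached as far as the arm can. A call with a gripper value outside its range is refused whole. The fingers move at their own pace and stop on an object; FORCE is the grip in N (left out, the last holds). Time passes only in rows, so rows that repeat a pose let the fingers close. It gives the time, the measured TCP pose, the force, the opening and the grip force at its end, in the units of the state.
- get_state(): the state, without advancing time (a new reading comes with each control period).
- read_camera(name): name is "side" or "top"; returns a dict with "frame" (480x640x3 uint8, blue, green, red), "range_z" (480x640 float32, m along the optical axis (not along the pixel's ray), 0 where there is no reading), "vfov" (degrees; the focal length in pixels is half the picture's height over the tangent of half this angle, whatever the lens; pixels are square), "cx", "cy" (the principal point, pixels), "origin" and "orientation" of the camera in the world. Camera axes: x right, y down, z forward; pixel columns grow to the right and rows downward; lengths in m; the calibration is good to about 2 mm. A picture is of the moment at which its call begins.
- ctrl.sign_off(): hands the job in; it is judged then, once.
The state is a dict: "time": time; "qpos": joint angles; "dq": joint speeds; "joint_efforts": joint torques, N m; "eef_pos": TCP position; "tcp_rot": TCP orientation; "contact_force": force on the tool from outside, world axes, zero at the start; "wrist_torque": the same for the moment, N m; "opening": opening from 0.0 (shut) to 1.0 (fully open); "finger_force": force on a finger pad.
Only numpy, scipy, OpenCV 4.12 (cv2) and the standard library are available. Lean on these libraries where they do the work, as an engineer would, in place of code of your own. Each camera call takes 0.05 s, during which the arm holds its last target. There are 200 camera calls.

TASK

Lift the grey lid off the blue tub by its black knob and set it down, knob up, on the green mat. Then take the circuit module with the yellow transformer from the aluminium tray and stand it upright on its feet on the floor of the tub, in the empty half, and finally put the lid back on the tub, fully seated. Set the lid and the module down rather than dropping them, and leave everything else where it is, including the module with the blue transformer and the one already in the tub.

Things in the scene. Friction and masses are not known exactly. Their poses are not given: they have to be found in the camera images.
- tub: blue rectangular tub, fixed, 208 (x) x 138 (y) x 60 high, walls 4, floor 5 thick, inside 200 x 130. A ridge 5 thick, 12 high at x = 0 parts its floor into halves centred at x = -51 and +51; one (either) holds a stored module, the other is empty. Origin: centre of its underside, z up, x along the long side; may point any way.
- lid: grey loose lid, plate 216 (x) x 146 (y) x 6. Below it a lip 10 deep enters the tub: 194 x 124, its lower 5 only 186 x 116. Central black knob 36 along x, 20 along y, from 10 to 36 above the origin. Origin: centre of the plate's underside, z up; seated it is 60 above the tub's origin, on a flat surface 10 above it. 160 g. Fits either way round.
- mat: green plastic mat fixed to the bench, 240 (x) x 170 (y) x 3 thick. Origin: centre of its underside.
- tray: aluminium tray fixed to the bench, 250 (x) x 150 (y), floor 3 thick, rim 8 high. Origin: centre of its underside. The yellow and the blue module stand in it, about 110 apart along its x, in either order.
- module: the module to put away: green circuit board 70 x 46 x 3 on four 6 mm feet, a yellow block (transformer) at its middle, 28 (x) x 24 (y), top 37 above the feet's underside; other parts, up to 21 high, at both x ends. Origin: centre of the feet's underside, z up, x along the 70 side. Stands in the aluminium tray. About 90 g.
- blue_module: a module to leave alone, in the aluminium tray: green circuit board 70 x 46 x 3 on four 6 mm feet, a blue block (transformer) at its middle, 28 (x) x 24 (y), top 37 above the feet's underside; other parts, up to 21 high, at both x ends. Origin: centre of the feet's underside, z up, x along the 70 side. 
- stored_module: a module to leave alone, standing in one half of the tub (hidden while the lid is on): green circuit board 70 x 46 x 3 on four 6 mm feet, a yellow block (transformer) at its middle, 28 (x) x 24 (y), top 37 above the feet's underside; other parts, up to 21 high, at both x ends. Origin: centre of the feet's underside, z up, x along the 70 side. Its x axis lies about along the tub's x.
- jar: amber glass jar, 64 across, 85 high, near the far edge; leave alone. Origin: centre of its underside.
- tape: roll of yellow tape lying flat, 90 across, 24 high; leave alone. Origin: centre of its underside.
- brush: brush with wooden handle lying on the bench beyond the tub, 200 long or less; leave alone. Origin: near its middle, on the bench.
- flux: white plastic bottle with red cap, 48 across, 120 high, near the far edge; leave alone. Origin: centre of its underside.
Mind the look-alikes: they are no part of the job. What is shaped like the module but pink is not meant. Leave any red look-alike of the tub alone.

How it is judged:
On the way, in this order (a step that is already met when the one before it is completed fails the run):
1. the lid stands on the green mat, knob up, let go (x of lid in the frame of mat between -0.11 and 0.11 m and y of lid in the frame of mat between -0.075 and 0.075 m and z of lid in the frame of mat between 0.008 and 0.017 m and angle between lid's own z axis and vertical below 0.1 rad and contact force between the fingers and lid below 0.2 N and linear speed of lid below 0.03 m/s), for 0.2 s.
2. the yellow module stands flat on the floor of the tub, let go (x of module in the frame of tub between -0.1 and 0.1 m and y of module in the frame of tub between -0.065 and 0.065 m and z of module in the frame of tub between 0.002 and 0.008 m and angle between module's own z axis and vertical below 0.08 rad and contact force between the fingers and module below 0.2 N and linear speed of module below 0.03 m/s), for 0.2 s.
At the end, for the whole second after the job is handed in: Lid seated on the tub: centre within 6 mm in tub x and y, plate 3 mm below to 2.5 mm above the rim, tilt under 0.03 rad, sides parallel within 0.08 rad. Yellow module inside the tub, feet within 3 mm of its floor, tilt under 0.08 rad. Both at rest, lid let go (x of lid in the frame of tub between -0.006 and 0.006 m and y of lid in the frame of tub between -0.006 and 0.006 m and z of lid in the frame of tub between 0.057 and 0.0625 m and angle between lid's own z axis and vertical below 0.03 rad and angle between the x axis of lid and the x axis of tub, either way round below 0.08 rad and x of module in the frame of tub between -0.1 and 0.1 m and y of module in the frame of tub between -0.065 and 0.065 m and z of module in the frame of tub between 0.002 and 0.008 m and angle between module's own z axis and vertical below 0.08 rad and contact force between the fingers and lid below 0.2 N and linear speed of each of lid, module below 0.03 m/s); the robot touches nothing.
It fails at once if the blue module or the stored module is moved by more than 20 mm (distance of any of blue_module, stored_module from where it was at the start of the episode above 0.02 m).
It fails at once if the jar, tape, brush or white bottle is moved by more than 30 mm (distance of any of jar, tape, brush, flux from where it was at the start of the episode above 0.03 m).
It fails at once if the lid falls freely from more than about 30 mm (over 0.8 m/s with no finger on it) (linear speed of lid above 0.8 m/s and contact force between the fingers and lid below 0.05 N).
It fails at once if the module falls freely from more than about 30 mm (over 0.8 m/s with no finger on it) (linear speed of module above 0.8 m/s and contact force between the fingers and module below 0.05 N).
It also fails if it takes over 67 s, if anything falls off the work surface, if the arm or the gripper's body presses on something with over 40 N, if the wrist force passes 120 N, or if a joint passes its speed limit or range.

## Working session

There is one attempt and no reset: what is moved stays moved. The work goes in short steps, Python scripts to look and compute and a shell command to move; the robot and the scene stay as the last step left them, time stands still between calls to the robot, and variables do not carry over. Pictures are saved under pics/ and viewed, at most 10 in all, crops included, and the job is handed in when it is done.

```bash
ls; mkdir -p pics
cat > h.py <<'E'
import numpy as np, cv2
from plant import get_state, read_camera, ctrl
from scipy.spatial.transform import Rotation as R
def cloud(c):
    d=c["range_z"]; f=240/np.tan(np.radians(c["vfov"])/2)
    v,u=np.mgrid[0:480,0:640]
    P=np.stack([(u-c["cx"])/f*d,(v-c["cy"])/f*d,d],-1)
    W=P@R.from_quat(c["orientation"]).as_matrix().T+np.array(c["origin"])
    W[d==0]=np.nan
    return W
E
python3 - <<'E'
from h import *
for n in("top","side"):
    c=read_camera(n); cv2.imwrite(f"pics/{n}0.png",c["frame"]); np.save(f"{n}0.npy",cloud(c))
    np.save(f"{n}0f.npy",c["frame"]); print(n,c["vfov"],c["cx"],c["cy"],c["origin"],c["orientation"])
print(get_state())
E
```

```text
pics
top 49.77035880855787 318.3762861549078 240.03451828963526 [0.27954156 0.07954677 1.44768646] [ 0.70964729 -0.70087231  0.05489764 -0.04652937]
side 55.075944854535116 315.5872487325338 246.64419121384273 [0.40431243 1.10379826 0.80909752] [-0.02482485  0.89131486 -0.45220018  0.02136693]
{'time': 0.1, 'qpos': array([-1.28100562e+00,  2.87121555e-01,  1.57802127e+00,  2.71073834e-06,
        1.27862254e+00, -1.50020957e-01]), 'dq': array([-0.00014003, -0.00385878, -0.00363834, -0.00188768,  0.00221116,
       -0.00128095]), 'joint_efforts': array([ 9.75633448e-04, -4.07295549e+01, -2.93697846e+01, -1.37358124e-04,
        3.42758263e-03, -2.29678352e-05]), 'eef_pos': array([ 0.28723675, -0.61017806,  0.2300609 ]), 'tcp_rot': array([ 9.75917505e-01,  2.18137211e-01, -7.45636298e-05, -1.08379339e-03]), 'contact_force': array([-0.18934843,  0.28733444, -0.06121495]), 'wrist_torque': array([ 0.06819521,  0.00392126, -0.03720721]), 'finger_force': 0.0, 'opening': 1.0024623929870373}
```

View pics/top0.png

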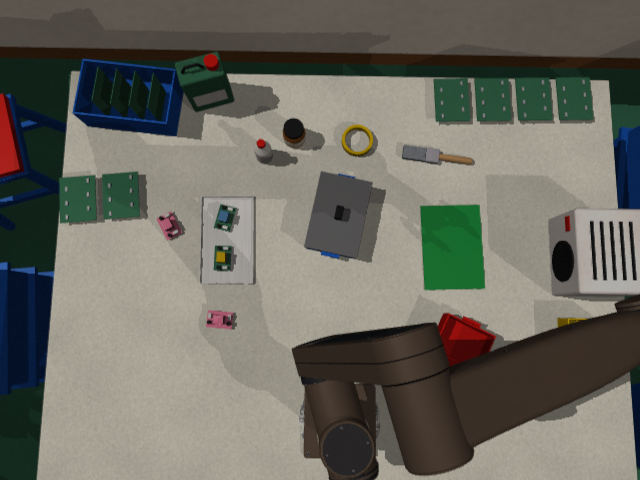

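View pics/side0.png

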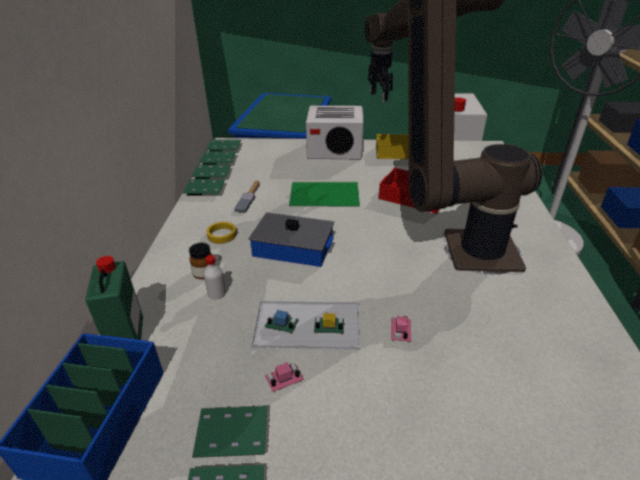

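The top view shows the lid centre near (340,213), the mat near (453,247), the yellow module near (222,258) and the blue one near (226,217). Next I measure them.

```bash
cat >> h.py <<'E'
def rect(W,m):
    p=W[m][:,:2].astype(np.float32)*1000
    (c,s,a)=cv2.minAreaRect(p)
    if s[0]<s[1]: s=s[::-1]; a+=90
    a=(a+90)%180-90
    return np.round(c,1),np.round(s,1),round(a,1),len(p),round(float(np.median(W[m][:,2]))*1000,1),np.round(np.median(p,0),1)
def big(m):
    n,l,s,_=cv2.connectedComponentsWithStats(m.astype(np.uint8)); return l==1+np.argmax(s[1:,4])
def masks(W,F,box):
    u0,v0,u1,v1=box; m=np.zeros(W.shape[:2],bool); m[v0:v1,u0:u1]=1
    h=cv2.cvtColor(F,cv2.COLOR_BGR2HSV); return m,h,W[...,2]
E
python3 - <<'E'
from h import *
W=np.load("top0.npy");F=np.load("top0f.npy")
m,h,z=masks(W,F,(290,160,400,270))
print("lid",rect(W,big(m&(abs(z-.066)<.006))))
print("knob",rect(W,big(m&(z>.085))))
m,h,z=masks(W,F,(400,190,500,300))
print("mat",rect(W,big(m&(h[...,0]>40)&(h[...,0]<80)&(h[...,1]>120))))
m,h,z=masks(W,F,(195,190,260,290))
print("tray",rect(W,big(m&(z>-.003)&(z<.02)&(h[...,1]<40)&(h[...,2]>130))))
m,h,z=masks(W,F,(205,240,245,280))
print("ytop",rect(W,big(m&(z>.032)))); print("mod",rect(W,big(m&(z>.009))))
m2=m&(h[...,0]>35)&(h[...,0]<95)&(h[...,1]>80); print("green",rect(W,m2))
cv2.imwrite("pics/crop.png",np.hstack([cv2.resize(F[230:290,190:260],None,fx=7,fy=7),cv2.resize(F[225:265,320:360],(360,420))]))
W=np.load("side0.npy");F=np.load("side0f.npy")
m,h,z=masks(W,F,(240,205,345,270)); print("S lid",rect(W,big(m&(abs(z-.066)<.006))),"knob",rect(W,big(m&(z>.085))))
m,h,z=masks(W,F,(308,305,350,340)); print("S ytop",rect(W,big(m&(z>.035)))); print("mod",rect(W,big(m&(z>.009))))
E
```

```text
lid (array([551.2,  10.8]), array([216.2, 145.8]), -11.6, 3793, 64.9, array([547.9,  11.3], dtype=float32))
knob (array([551.2,  10.9]), array([35.9, 19.6]), -11.9, 100, 94.2, array([550.1,  10.7], dtype=float32))
mat (array([ 470. , -313.1]), array([237.6, 155. ]), 6.6, 4932, nan, array([nan, nan], dtype=float32))
tray (array([489. , 322.8]), array([284.8, 184.1]), 1.3, 4211, 1.9, array([488.5, 319. ], dtype=float32))
ytop (array([432.8, 331.1]), array([27.9, 24.8]), 2.5, 98, 39.4, array([432.7, 329.6], dtype=float32))
mod (array([434.7, 330.7]), array([70.5, 46.8]), 0.6, 355, 16.9, array([432.2, 328.5], dtype=float32))
green (array([434.4, 331.6]), array([66.3, 44.6]), -0.6, 179, 11.2, array([430.5, 329.3], dtype=float32))
S lid (array([553.8,  11.1]), array([216.2, 153.4]), -12.0, 2084, 67.9, array([548.8,  23.9], dtype=float32)) knob (array([553.6,  11.1]), array([36.1, 25.1]), -13.4, 92, 95.6, array([553.8,  16.4], dtype=float32))
S ytop (array([435.4, 331.4]), array([26.2, 26. ]), -88.1, 110, 41.3, array([434.5, 334.4], dtype=float32))
mod (array([435.1, 331.1]), array([69.8, 47. ]), -0.6, 494, 18.8, array([434.1, 340.9], dtype=float32))
```

View pics/crop.png

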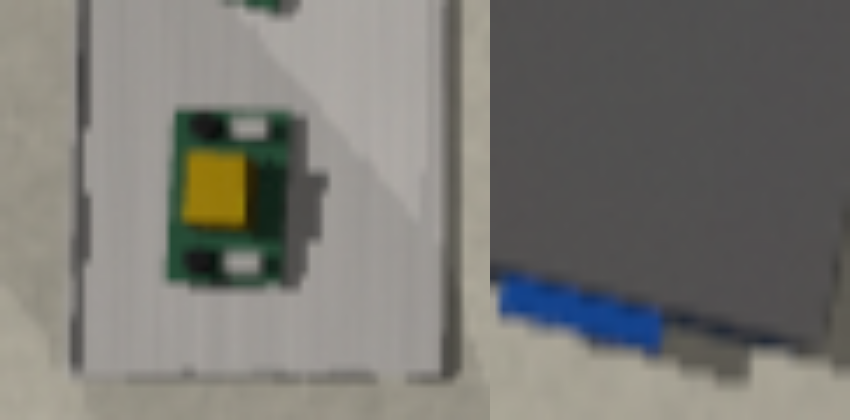

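```bash
cat >> h.py <<'E'
def go(x,y,z,phi):
    s=get_state(); r=R.from_quat(s["tcp_rot"]); d=np.array([x,y,z])-np.array(s["eef_pos"])*1000
    M=r.as_matrix(); p=np.degrees(np.arctan2(M[1,0],M[0,0]))
    turn=(p-phi+180)%360-180
    print("shift",np.round(M.T@d,1),"turn",round(turn,1),"| at",np.round(np.array(s["eef_pos"])*1000,1),"phi",round(p,1),"tilt",np.round(M[:,2],3),"t",round(s["time"],1),"q6",round(s["qpos"][5],2))
E
python3 - <<'E'
from h import *
go(552.5,11,200,-11.8)
W=np.load("top0.npy");F=np.load("top0f.npy")
m,h,z=masks(W,F,(400,190,500,300)); g=m&(h[...,0]>40)&(h[...,0]<80)&(h[...,1]>120)&np.isfinite(z)
print("mat",rect(W,big(g)))
E
```

```text
shift [ 504.5 -449.1   31.2] turn 37.0 | at [ 287.2 -610.2  230.1] phi 25.2 tilt [-0.001  0.002 -1.   ] t 0.1 q6 -0.15
mat (array([ 475.8, -314.7]), array([238.5, 170.6]), 1.9, 4910, 1.5, array([ 473.7, -313.9], dtype=float32))
```

```bash
python3 -m crank '[[[15,-13,0],3,0],[[40,-36,0],7,0],[[70,-62,0],11,0],[[100,-89,5],15,0],[[132,-118,10],19,0],[[164,-146,15],23,0],[[196,-174,20],27,0],[[228,-203,25],31,0],[[255,-227,30],35,0],[[280,-249,31],37,0]]' 40; python3 -c "
from h import *
go(552.5,11,200,-11.8)"
```

```text
time: 1.1
eef_pos: [0.4346, -0.2639, 0.1991]
tcp_rot: [0.995, -0.104, -0.001, -0.001]
contact_force: [0.4, -0.7, 0.0]
opening: 1.0
finger_force: 0.0
shift [  58.7 -293.3   -0.6] turn -0.1 | at [ 434.6 -263.9  199.1] phi -11.9 tilt [-0.001  0.002 -1.   ] t 1.1 q6 1.03
```

```bash
python3 -m crank '[[[7,-35,0],0,0],[[15,-75,0],0,0],[[24,-120,0],0,0],[[33,-165,0],0,0],[[42,-210,0],0,0],[[50,-250,0],0,0],[[56,-280,0],0,0],[[58.5,-293,0],0,0],[[58.5,-293,0],0,0],[[58.5,-293,0],0,0]]'; python3 -c "
from h import *
go(552.5,11,71,-11.8)"
```

```text
time: 2.1
eef_pos: [0.5515, 0.0079, 0.2]
tcp_rot: [0.995, -0.103, -0.0, 0.0]
contact_force: [0.4, -0.1, -0.2]
opening: 1.0
finger_force: 0.0
shift [  0.4  -3.3 129. ] turn -0.0 | at [551.5   7.9 200. ] phi -11.8 tilt [-0.001 -0.001 -1.   ] t 2.1 q6 1.61
```

```bash
python3 -m crank '[[[0.5,-3,20],0,0],[[0.5,-3,50],0,0],[[0.5,-3,80],0,0],[[0.5,-3,105],0,0],[[0.5,-3,120],0,0],[[0.5,-3,129],0,0],[[0.5,-3,129],0,0],[[0.5,-3,129],0,0]]'; python3 -c "
from h import *
go(552.5,11,71,-11.8)"
```

```text
time: 2.9
eef_pos: [0.5539, 0.0109, 0.0724]
tcp_rot: [0.995, -0.103, 0.001, 0.0]
contact_force: [0.3, 0.1, 0.9]
opening: 0.998
finger_force: 0.0
shift [-1.4  0.2  1.4] turn -0.0 | at [553.9  10.9  72.4] phi -11.8 tilt [ 0.002 -0.    -1.   ] t 2.9 q6 1.61
```

Close on the knob, then lift slowly.

```bash
python3 -m crank '[[[-1.5,0,1],0,150],[[-1.5,0,1],0,255],[[-1.5,0,1],0,255],[[-1.5,0,1],0,255],[[-1.5,0,1],0,255],[[-1.5,0,1],0,255],[[-1.5,0,1],0,255]]' 60; python3 -c "
from h import *
go(552.5,11,171,-11.8)"
```

```text
time: 3.6
eef_pos: [0.5521, 0.0117, 0.0709]
tcp_rot: [0.995, -0.103, 0.001, 0.0]
contact_force: [-0.1, 0.7, 3.9]
opening: 0.218
finger_force: 61.3
shift [   0.7    0.6 -100.1] turn 0.0 | at [552.1  11.7  70.9] phi -11.8 tilt [ 0.001 -0.    -1.   ] t 3.6 q6 1.61
```

```bash
python3 -m crank '[[[0,0,-3],0,255],[[0,0,-8],0,255],[[0,0,-16],0,255],[[0,0,-28],0,255],[[0,0,-45],0,255],[[0,0,-62],0,255],[[0,0,-78],0,255],[[0,0,-90],0,255],[[0,0,-98],0,255],[[0,0,-100],0,255]]'; python3 -c "
from h import *
go(476,-314,160,1.9)
c=read_camera('side');cv2.imwrite('pics/s1.png',c['frame'])"
```

```text
time: 4.6
eef_pos: [0.5521, 0.0117, 0.1717]
tcp_rot: [0.995, -0.103, 0.001, 0.0]
contact_force: [0.6, -0.1, -2.0]
opening: 0.227
finger_force: 60.7
shift [ -7.9 334.4  11.7] turn -13.7 | at [552.1  11.7 171.7] phi -11.8 tilt [ 0.002 -0.    -1.   ] t 4.6 q6 1.61
```

View pics/s1.png

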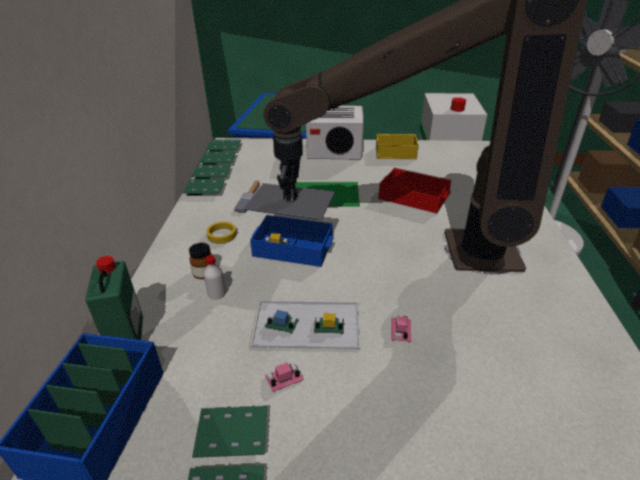

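The lid is level in the fingers. The stored module sits at (275,240), the far (+x) half of the tub, so the near half is the empty one.

```bash
python3 -m crank '[[[0,5,0],0,255],[[0,17,0],-1,255],[[-1,35,0],-2,255],[[-2,60,0],-3,255],[[-3,85,0],-4,255],[[-4,112,0],-5,255],[[-4,139,0],-6,255],[[-4,166,0],-7,255],[[-5,193,0],-8,255],[[-5,220,0],-9,255]]'; python3 -m crank '[[[0,25,0],-1,255],[[0,50,0],-2,255],[[0,75,0],-3,255],[[0,94,0],-4,255],[[0,106,0],-5,255],[[0,112,0],-5,255],[[0,112,0],-5,255],[[0,112,0],-5,255]]'; python3 -c "
from h import *
go(476,-314,24.5,1.9)"
```

```text
time: 5.65
eef_pos: [0.5005, -0.2035, 0.1691]
tcp_rot: [1.0, -0.024, -0.001, -0.001]
contact_force: [1.1, -0.0, -1.9]
opening: 0.222
finger_force: 60.6
time: 6.45
eef_pos: [0.4959, -0.3138, 0.1697]
tcp_rot: [1.0, 0.019, -0.0, -0.001]
contact_force: [0.1, -0.3, -1.3]
opening: 0.224
finger_force: 60.6
shift [-19.8  -0.4 145.2] turn 0.3 | at [ 495.9 -313.8  169.7] phi 2.2 tilt [-0.001  0.001 -1.   ] t 6.5 q6 0.8
```

```bash
python3 -m crank '[[[-4,0,10],0,255],[[-10,0,30],0,255],[[-16,0,55],0,255],[[-20,0,80],0,255],[[-20,0,105],0,255],[[-20,0,122],0,255],[[-20,0,132],0,255],[[-20,0,137],0,255],[[-20,0,139],0,255],[[-20,0,139],0,255]]'; python3 -c "
from h import *
go(476,-314,24.5,1.9)"
```

```text
time: 7.45
eef_pos: [0.4767, -0.3155, 0.0319]
tcp_rot: [1.0, 0.019, 0.0, 0.0]
contact_force: [0.7, -1.2, -1.3]
opening: 0.221
finger_force: 60.7
shift [-0.6 -1.5  7.4] turn 0.3 | at [ 476.7 -315.5   31.9] phi 2.2 tilt [ 0.001 -0.001 -1.   ] t 7.5 q6 0.77
```

```bash
python3 -m crank '[[[0,-1,3],0,255],[[0,-1,5],0,255],[[0,-1,6.5],0,255],[[0,-1,7.5],0,255],[[0,-1,7.5],0,255],[[0,-1,7.5],0,255]]'; python3 -c "
from h import *
go(476,-314,24.0,1.9)"
```

```text
time: 8.05
eef_pos: [0.4763, -0.3143, 0.024]
tcp_rot: [1.0, 0.019, 0.0, 0.0]
contact_force: [-0.9, 0.0, -1.0]
opening: 0.224
finger_force: 60.7
shift [-0.3 -0.3 -0. ] turn 0.3 | at [ 476.3 -314.3   24. ] phi 2.2 tilt [ 0. -0. -1.] t 8.1 q6 0.77
```

```bash
python3 -m crank '[[[0,0,0.7],0,255],[[0,0,1.2],0,255],[[0,0,1.2],0,255],[[0,0,1.2],0,255]]'
```

```text
time: 8.45
eef_pos: [0.4763, -0.3143, 0.0239]
tcp_rot: [1.0, 0.019, -0.0, -0.0]
contact_force: [-3.5, 2.1, 6.1]
opening: 0.221
finger_force: 61.8
```

Contact. Release and raise.

```bash
python3 -m crank '[[[0,0,0],0,200],[[0,0,0],0,160],[[0,0,0],0,120],[[0,0,0],0,80],[[0,0,0],0,40],[[0,0,0],0,0],[[0,0,0],0,0],[[0,0,0],0,0],[[0,0,0],0,0]]'; python3 -m crank '[[[0,0,-10],0,0],[[0,0,-30],0,0],[[0,0,-55],0,0],[[0,0,-85],0,0],[[0,0,-115],0,0],[[0,0,-140],0,0],[[0,0,-155],0,0],[[0,0,-160],0,0],[[0,0,-160],0,0]]'
python3 - <<'E'
from h import *
go(435,331,160,0)
c=read_camera("side");W=cloud(c);F=c["frame"];cv2.imwrite("pics/s2.png",F);np.save("side1.npy",W);np.save("side1f.npy",F)
E
```

```text
time: 9.35
eef_pos: [0.4762, -0.3142, 0.0226]
tcp_rot: [1.0, 0.019, -0.0, -0.0]
contact_force: [0.2, -0.1, -0.5]
opening: 0.999
finger_force: 0.0
time: 10.25
eef_pos: [0.4763, -0.3143, 0.183]
tcp_rot: [1.0, 0.019, 0.0, 0.0]
contact_force: [-0.8, -0.3, -0.3]
opening: 0.999
finger_force: 0.0
shift [ -16.5 -646.4   22.7] turn 2.2 | at [ 476.3 -314.3  183. ] phi 2.2 tilt [ 0.001 -0.001 -1.   ] t 10.2 q6 0.77
```

View pics/s2.png

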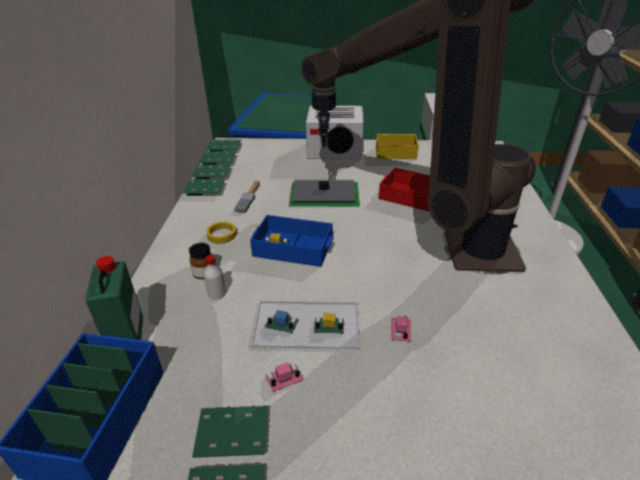

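The lid lies centred on the mat at (325,190). Now to the module.

```bash
python3 -m crank '[[[0,-20,0],0,0],[[-1,-60,0],1,0],[[-3,-105,0],2,0],[[-4,-150,0],2,0],[[-5,-195,0],2,0],[[-6,-240,0],2,0],[[-7,-285,0],2,0],[[-8,-330,0],2,0],[[-9,-375,0],2,0],[[-11,-420,0],2,0]]'; python3 -m crank '[[[-1,-45,0],0,0],[[-2,-90,0],0,0],[[-3,-135,0],0,0],[[-4,-175,0],0,0],[[-5,-205,0],0,0],[[-6,-222,0],0,0],[[-6,-226,0],0,0],[[-6,-226,0],0,0],[[-6,-226,0],0,0]]'
python3 - <<'E'
from h import *
go(435,331,18,0)
c=read_camera("top");W=cloud(c);F=c["frame"];np.save("top1.npy",W);np.save("top1f.npy",F)
m,h,z=masks(W,F,(280,150,420,280))
b=m&(h[...,0]>100)&(h[...,0]<130)&(h[...,1]>120)&(abs(z-.06)<.006); print("rim",rect(W,b))
s=m&(h[...,0]>20)&(h[...,0]<35)&(h[...,1]>150)&(z>.035)&(z<.05); print("stored",rect(W,s))
c=read_camera("side");W=cloud(c);F=c["frame"]
m,h,z=masks(W,F,(240,200,350,275))
b=m&(h[...,0]>100)&(h[...,0]<130)&(h[...,1]>120)&(abs(z-.06)<.005); print("S rim",rect(W,b))
E
```

```text
time: 11.3
eef_pos: [0.447, 0.1075, 0.1811]
tcp_rot: [1.0, 0.002, -0.001, -0.0]
contact_force: [1.4, 0.6, -0.4]
opening: 0.999
finger_force: 0.0
time: 12.2
eef_pos: [0.4422, 0.3299, 0.1822]
tcp_rot: [1.0, 0.001, -0.0, 0.0]
contact_force: [-0.4, -1.0, -0.5]
opening: 0.997
finger_force: 0.0
shift [ -7.1  -1.2 164.2] turn 0.1 | at [442.2 329.9 182.2] phi 0.1 tilt [-0.001 -0.001 -1.   ] t 12.2 q6 2.03
rim (array([552.5,  10.9]), array([209.7, 137.7]), -11.3, 365, 58.8, array([555. ,  16.1], dtype=float32))
stored (array([602.4,  10.7]), array([27.9, 22.6]), -0.1, 87, 41.1, array([603. ,  10.8], dtype=float32))
S rim (array([562.9,  10.4]), array([192.5, 142.3]), -11.2, 302, 58.9, array([586.5,  62.9], dtype=float32))
```

```bash
python3 -m crank '[[[-2,-1,15],0,0],[[-5,-1,45],0,0],[[-7,-1,80],0,0],[[-7,-1,110],0,0],[[-7,-1,130],0,0],[[-7,-1,145],0,0],[[-7,-1,155],0,0],[[-7,-1,160],0,0],[[-7,-1,160],0,0],[[-7,-1,160],0,0]]'; python3 -c "
from h import *
go(435,331,15,0)"
```

```text
time: 13.3
eef_pos: [0.4361, 0.3324, 0.0236]
tcp_rot: [1.0, 0.002, 0.001, -0.0]
contact_force: [-0.1, -0.7, 0.6]
opening: 0.999
finger_force: 0.0
shift [-1.1  1.4  8.6] turn 0.2 | at [436.1 332.4  23.6] phi 0.2 tilt [ 0.002  0.001 -1.   ] t 13.3 q6 2.03
```

```bash
python3 -m crank '[[[-1,1,5],0,0],[[-1,1,8],0,60],[[-1,1,8],0,120],[[-1,1,8],0,160],[[-1,1,8],0,200],[[-1,1,8],0,255],[[-1,1,8],0,255],[[-1,1,8],0,255],[[-1,1,8],0,255],[[-1,1,8],0,255]]' 30; python3 -m crank '[[[0,0,-2],0,255],[[0,0,-6],0,255],[[0,0,-14],0,255],[[0,0,-28],0,255],[[0,0,-46],0,255],[[0,0,-66],0,255],[[0,0,-86],0,255],[[0,0,-104],0,255],[[0,0,-116],0,255],[[0,0,-120],0,255]]'
python3 - <<'E'
from h import *
go(503,21,140,-11.5)
c=read_camera('side');F=c["frame"];W=cloud(c)
cv2.imwrite('pics/s3.png',cv2.resize(F[180:360,230:430],None,fx=3,fy=3))
E
```

```text
time: 14.3
eef_pos: [0.4345, 0.3311, 0.0149]
tcp_rot: [1.0, 0.002, 0.0, -0.0]
contact_force: [-0.4, -0.3, 2.0]
opening: 0.275
finger_force: 32.7
time: 15.3
eef_pos: [0.4352, 0.3315, 0.1371]
tcp_rot: [1.0, 0.002, 0.002, -0.001]
contact_force: [-0.4, -1.0, -1.5]
opening: 0.272
finger_force: 32.4
shift [ 66.7 310.8  -3.2] turn 11.7 | at [435.2 331.5 137.1] phi 0.2 tilt [ 0.003  0.002 -1.   ] t 15.3 q6 2.03
```

View pics/s3.png

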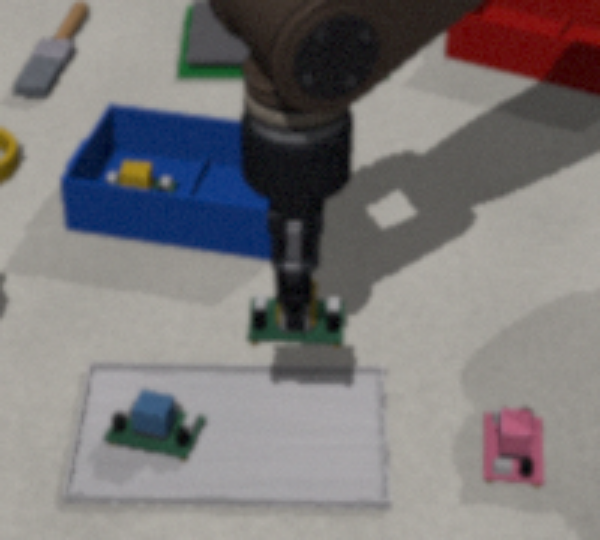

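The module hangs level in the fingers (crop 297,325). Carry it over the near half.

```bash
python3 -m crank '[[[2,10,0],1,255],[[6,30,0],2,255],[[12,60,0],4,255],[[20,95,0],5,255],[[28,130,0],6,255],[[36,165,0],7,255],[[43,200,0],8,255],[[50,235,0],9,255],[[57,266,0],10,255],[[62,290,0],11,255]]'; python3 -m crank '[[[5,14,0],0.7,255],[[5,20,0],0.7,255],[[5,20,0],0.7,255],[[5,20,0],0.7,255]]'
python3 - <<'E'
from h import *
go(503,21,18.5,-11.5)
E
```

```text
time: 16.35
eef_pos: [0.4965, 0.0389, 0.1333]
tcp_rot: [0.995, -0.096, -0.001, 0.0]
contact_force: [0.7, 0.6, -1.2]
opening: 0.271
finger_force: 32.3
time: 16.75
eef_pos: [0.4979, 0.0214, 0.1342]
tcp_rot: [0.995, -0.1, -0.0, -0.0]
contact_force: [-0.2, 0.5, -0.4]
opening: 0.274
finger_force: 32.3
shift [  5.1  -0.6 115.7] turn 0.0 | at [497.9  21.4 134.2] phi -11.5 tilt [-0.001  0.001 -1.   ] t 16.8 q6 1.61
```

```bash
python3 -m crank '[[[3,0,10],0,255],[[5,0,28],0,255],[[5,0,48],0,255],[[5,0,66],0,255],[[5,0,82],0,255],[[5,0,94],0,255],[[5,0,101],0,255],[[5,0,105],0,255],[[5,0,106],0,255],[[5,0,106],0,255]]'
python3 - <<'E'
from h import *
go(503,21,18.5,-11.5)
E
```

```text
time: 17.75
eef_pos: [0.5038, 0.0196, 0.0291]
tcp_rot: [0.995, -0.1, 0.001, 0.0]
contact_force: [0.6, -0.5, -1.5]
opening: 0.274
finger_force: 32.4
shift [-1.1 -1.2 10.6] turn 0.0 | at [503.8  19.6  29.1] phi -11.5 tilt [ 0.001 -0.    -1.   ] t 17.8 q6 1.61
```

```bash
python3 -m crank '[[[-1,-1,4],0,255],[[-1,-1,7],0,255],[[-1,-1,9],0,255],[[-1,-1,10.5],0,255],[[-1,-1,11.5],0,255],[[-1,-1,11.5],0,255],[[-1,-1,11.5],0,255]]'
```

```text
time: 18.45
eef_pos: [0.5027, 0.0208, 0.0172]
tcp_rot: [0.995, -0.1, 0.0, 0.0]
contact_force: [-0.5, -0.3, -0.3]
opening: 0.273
finger_force: 32.5
```

```bash
python3 -m crank '[[[0,0,0.7],0,255],[[0,0,1.2],0,255],[[0,0,1.2],0,255],[[0,0,1.2],0,255]]'
```

```text
time: 18.85
eef_pos: [0.5028, 0.0208, 0.0169]
tcp_rot: [0.995, -0.1, -0.0, 0.0]
contact_force: [-3.2, 1.5, 5.5]
opening: 0.277
finger_force: 33.3
```

```bash
python3 -m crank '[[[0,0,0],0,180],[[0,0,0],0,150],[[0,0,0],0,120],[[0,0,0],0,90],[[0,0,0],0,90],[[0,0,0],0,90],[[0,0,0],0,90]]'; python3 -m crank '[[[0,0,-8],0,90],[[0,0,-22],0,90],[[0,0,-42],0,90],[[0,0,-70],0,90],[[0,0,-100],0,90],[[0,0,-130],0,90],[[0,0,-150],0,90],[[0,0,-160],0,0],[[0,0,-160],0,0]]'; python3 -m crank '[[[-5,15,0],0,0],[[-10,50,0],-2,0],[[-12,95,0],-4,0],[[-14,140,0],-6,0],[[-16,185,0],-8,0],[[-18,230,0],-10,0],[[-20,270,0],-12,0],[[-22,300,0],-13.5,0],[[-22,310,0],-13.5,0],[[-22,310,0],-13.5,0]]'
python3 - <<'E'
from h import *
go(476.3,-314.3,180,2.2)
T=np.array([553,11]);a=np.radians(-11.5);Rm=np.array([[np.cos(a),-np.sin(a)],[np.sin(a),np.cos(a)]])
for n in("top","side"):
    c=read_camera(n);F=c["frame"];W=cloud(c); h=cv2.cvtColor(F,cv2.COLOR_BGR2HSV)
    q=(W[...,:2]*1000-T)@Rm; inside=(abs(q[...,0])<98)&(abs(q[...,1])<63)
    z=W[...,2]
    k=inside&(q[...,0]<-20)&(h[...,0]>20)&(h[...,0]<33)&(h[...,1]>150)&(z>.036)
    p=W[k]; print(n,rect(W,k),"ztop",np.percentile(p[:,2],[5,50,95]).round(4)); np.save(n+"2.npy",W); np.save(n+"2f.npy",F)
    m=(abs(W[...,0]-.476)<.14)&(abs(W[...,1]+.314)<.12)&(z>.012)
    print(" lid",rect(W,big(m&(z<.03))),"knob",rect(W,big(m&(z>.038)&(z<.06))))
    m=big(m&(z<.03)).astype(np.uint8)
    if n=="side": cv2.imwrite("pics/s4.png",cv2.resize(F[160:280,220:380],None,fx=4,fy=4))
E
```

```text
time: 19.55
eef_pos: [0.5026, 0.0208, 0.0159]
tcp_rot: [0.995, -0.1, -0.0, 0.0]
contact_force: [-0.2, -0.2, 0.5]
opening: 0.645
finger_force: 0.0
time: 20.45
eef_pos: [0.5037, 0.0207, 0.1784]
tcp_rot: [0.995, -0.1, 0.002, 0.0]
contact_force: [-0.7, -0.3, -0.2]
opening: 0.956
finger_force: 0.0
time: 21.45
eef_pos: [0.4184, -0.279, 0.1747]
tcp_rot: [1.0, 0.016, -0.001, -0.001]
contact_force: [0.0, 0.1, 0.1]
opening: 0.997
finger_force: 0.0
shift [56.7 37.2 -5.4] turn -0.4 | at [ 418.4 -279.   174.7] phi 1.8 tilt [-0.002  0.002 -1.   ] t 21.4 q6 0.75
top (array([500.6,  21.9]), array([28.3, 24. ]), -12.8, 82, 41.1, array([500.3,  21.3], dtype=float32)) ztop [0.0369 0.0411 0.0454]
 lid (array([ 481. , -311.4]), array([206.9, 146.9]), 1.3, 1783, 17.6, array([ 530.8, -286.5], dtype=float32)) knob (array([ 483.2, -310. ]), array([19.2, 16.5]), -1.5, 36, 46.0, array([ 487.5, -306.8], dtype=float32))
side (array([501.8,  25.8]), array([25.8, 24.2]), 76.4, 55, 42.8, array([503.5,  29.1], dtype=float32)) ztop [0.0377 0.0428 0.0458]
 lid (array([ 479.2, -310.2]), array([217.1, 150.8]), 1.6, 1217, 21.0, array([ 477.2, -300.2], dtype=float32)) knob (array([ 479. , -307.4]), array([32.8, 22.4]), -5.4, 57, 47.6, array([ 477.5, -306.3], dtype=float32))
```

View pics/s4.png

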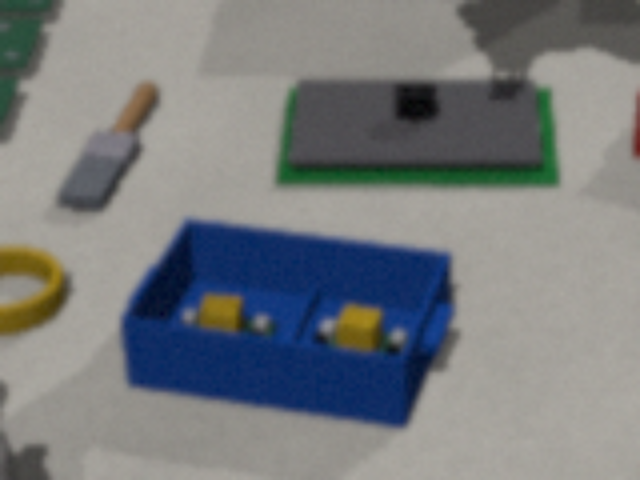

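The module stands in the near half (crop 360,330), and the lid is square on the mat. I'll regrasp the lid exactly where I released it.

```bash
python3 -m crank '[[[25,16,0],0,0],[[50,32,0],-0.3,0],[[57,37,0],-0.3,0],[[57,37,0],-0.3,0],[[57,37,0],-0.3,0]]'; python3 -c "
from h import *
go(476.3,-314.3,24,2.2)"
```

```text
time: 22.05
eef_pos: [0.4771, -0.3121, 0.1754]
tcp_rot: [1.0, 0.021, -0.001, -0.001]
contact_force: [0.9, -0.1, -1.1]
opening: 1.001
finger_force: 0.0
shift [ -0.7   2.4 151.4] turn 0.2 | at [ 477.1 -312.1  175.4] phi 2.4 tilt [-0.001  0.001 -1.   ] t 22.1 q6 0.77
```

```bash
python3 -m crank '[[[0,1,20],0.2,0],[[-1,2,55],0.2,0],[[-1,2,90],0.2,0],[[-1,2,115],0.2,0],[[-1,2,132],0.2,0],[[-1,2,141],0.2,0],[[-1,2,145],0.2,0],[[-1,2,145],0.2,0],[[-1,2,145],0.2,0]]'; python3 -c "
from h import *
go(476.3,-314.3,23.9,2.2)"
```

```text
time: 22.95
eef_pos: [0.4772, -0.3161, 0.0322]
tcp_rot: [1.0, 0.018, 0.001, 0.001]
contact_force: [-0.3, 0.3, 0.6]
opening: 0.999
finger_force: 0.0
shift [-0.8 -1.8  8.3] turn -0.1 | at [ 477.2 -316.1   32.2] phi 2.1 tilt [ 0.002 -0.001 -1.   ] t 22.9 q6 0.77
```

```bash
python3 -m crank '[[[-0.5,-1.5,4],0,0],[[-0.8,-1.8,7],0,0],[[-0.8,-1.8,8],0,0],[[-0.8,-1.8,8],0,0],[[-0.8,-1.8,8],0,0]]'; python3 -c "
from h import *
go(476.3,-314.3,23.9,2.2)"
```

```text
time: 23.45
eef_pos: [0.4757, -0.3138, 0.0229]
tcp_rot: [1.0, 0.018, 0.0, -0.0]
contact_force: [-0.5, 0.2, 0.5]
opening: 1.001
finger_force: 0.0
shift [ 0.6  0.5 -1. ] turn -0.1 | at [ 475.7 -313.8   22.9] phi 2.1 tilt [ 0.  0. -1.] t 23.4 q6 0.77
```

```bash
python3 -m crank '[[[0.6,0.5,-1],0,60],[[0.6,0.5,-1],0,120],[[0.6,0.5,-1],0,160],[[0.6,0.5,-1],0,200],[[0.6,0.5,-1],0,255],[[0.6,0.5,-1],0,255],[[0.6,0.5,-1],0,255],[[0.6,0.5,-1],0,255],[[0.6,0.5,-1],0,255]]' 60;  python3 -c "
from h import *
go(552.1,11.7,170,-11.8)"; python3 -m crank '[[[0,0,-3],0,255],[[0,0,-8],0,255],[[0,0,-18],0,255],[[0,0,-34],0,255],[[0,0,-54],0,255],[[0,0,-78],0,255],[[0,0,-102],0,255],[[0,0,-124],0,255],[[0,0,-140],0,255],[[0,0,-146],0,255]]'; python3 -c "
from h import *
go(552.1,11.7,170,-11.8)"
```

```text
time: 24.35
eef_pos: [0.4765, -0.3145, 0.0241]
tcp_rot: [1.0, 0.018, 0.0, 0.0]
contact_force: [-0.1, -0.7, 2.0]
opening: 0.22
finger_force: 61.9
shift [  87.6 -323.1 -146. ] turn 13.9 | at [ 476.5 -314.5   24.1] phi 2.1 tilt [ 0. -0. -1.] t 24.4 q6 0.77
time: 25.35
eef_pos: [0.4772, -0.3151, 0.1732]
tcp_rot: [1.0, 0.018, 0.002, 0.002]
contact_force: [-0.8, -0.4, -1.6]
opening: 0.221
finger_force: 61.4
shift [  86.8 -323.9    2.4] turn 13.9 | at [ 477.2 -315.1  173.2] phi 2.1 tilt [ 0.004 -0.003 -1.   ] t 25.4 q6 0.77
```

```bash
python3 -m crank '[[[2,-8,0],0,255],[[6,-24,0],2,255],[[13,-48,0],3,255],[[20,-76,0],5,255],[[28,-104,0],6,255],[[36,-133,0],8,255],[[44,-162,0],9,255],[[52,-192,0],11,255],[[60,-222,0],12,255],[[68,-252,0],13,255]]'; python3 -m crank '[[[5,-25,0],1,255],[[10,-46,0],1,255],[[13,-60,0],1,255],[[15,-66,0],1,255],[[15,-66,0],1,255],[[15,-66,0],1,255],[[15,-66,0],1,255]]'; python3 -c "
from h import *
go(552.1,11.7,95,-11.8)"
```

```text
time: 26.35
eef_pos: [0.5339, -0.0579, 0.1681]
tcp_rot: [0.995, -0.095, -0.002, -0.0]
contact_force: [1.0, -0.4, -1.9]
opening: 0.222
finger_force: 61.4
time: 27.05
eef_pos: [0.562, 0.0012, 0.1698]
tcp_rot: [0.995, -0.104, -0.0, 0.0]
contact_force: [-0.8, -0.1, -1.9]
opening: 0.219
finger_force: 61.4
shift [-11.8  -8.3  74.8] turn -0.2 | at [562.    1.2 169.8] phi -12.0 tilt [-0. -0. -1.] t 27.1 q6 1.6
```

```bash
python3 -m crank '[[[-5,-4,10],-0.2,255],[[-10,-7,28],-0.2,255],[[-12,-8,46],-0.2,255],[[-12,-8,60],-0.2,255],[[-12,-8,68],-0.2,255],[[-12,-8,72],-0.2,255],[[-12,-8,72],-0.2,255],[[-12,-8,72],-0.2,255],[[-12,-8,72],-0.2,255]]'; python3 -c "
from h import *
go(552.1,11.7,82,-11.8)"
```

```text
time: 27.95
eef_pos: [0.5529, 0.0122, 0.0989]
tcp_rot: [0.995, -0.102, 0.001, 0.0]
contact_force: [0.3, -0.7, -2.0]
opening: 0.219
finger_force: 61.4
shift [-0.7  0.6 16.9] turn 0.1 | at [552.9  12.2  98.9] phi -11.7 tilt [ 0.002 -0.    -1.   ] t 27.9 q6 1.61
```

```bash
python3 -m crank '[[[-0.3,0.3,5],0.1,255],[[-0.3,0.3,10],0.1,255],[[-0.3,0.3,14],0.1,255],[[-0.3,0.3,15],0.1,255],[[-0.3,0.3,15],0.1,255],[[-0.3,0.3,15],0.1,255]]'; python3 -c "
from h import *
go(552.1,11.7,71.5,-11.8)"
```

```text
time: 28.55
eef_pos: [0.5519, 0.012, 0.083]
tcp_rot: [0.995, -0.103, 0.0, 0.0]
contact_force: [-0.5, -0.3, -2.3]
opening: 0.223
finger_force: 61.4
shift [ 0.3  0.3 11.5] turn -0.0 | at [551.9  12.   83. ] phi -11.8 tilt [ 0. -0. -1.] t 28.6 q6 1.61
```

```bash
python3 -m crank '[[[0.3,0.3,2],0,255],[[0.3,0.3,4],0,255],[[0.3,0.3,6],0,255],[[0.3,0.3,8],0,255],[[0.3,0.3,9.5],0,255],[[0.3,0.3,10.5],0,255],[[0.3,0.3,11.2],0,255],[[0.3,0.3,11.2],0,255],[[0.3,0.3,11.2],0,255]]'; python3 -c "
from h import *
go(552.1,11.7,71,-11.8)"
```

```text
time: 29.45
eef_pos: [0.5521, 0.0117, 0.0718]
tcp_rot: [0.995, -0.103, 0.0, -0.0]
contact_force: [0.7, 0.1, -2.3]
opening: 0.22
finger_force: 61.4
shift [ 0.  -0.   0.8] turn -0.0 | at [552.1  11.7  71.8] phi -11.8 tilt [ 0. -0. -1.] t 29.4 q6 1.61
```

```bash
python3 -m crank '[[[0,0,0.7],0,255],[[0,0,1.4],0,255],[[0,0,1.6],0,255],[[0,0,1.6],0,255],[[0,0,1.6],0,255]]'
```

```text
time: 29.95
eef_pos: [0.5522, 0.0117, 0.0711]
tcp_rot: [0.995, -0.103, 0.0, 0.0]
contact_force: [-3.1, 0.0, 4.2]
opening: 0.219
finger_force: 62.4
```

Seated contact at the original height. Release, raise and check.

```bash
python3 -m crank '[[[0,0,0],0,200],[[0,0,0],0,160],[[0,0,0],0,120],[[0,0,0],0,80],[[0,0,0],0,40],[[0,0,0],0,0],[[0,0,0],0,0],[[0,0,0],0,0]]'; python3 -m crank '[[[0,0,-10],0,0],[[0,0,-30],0,0],[[0,0,-55],0,0],[[0,0,-85],0,0],[[0,0,-115],0,0],[[0,30,-130],0,0],[[0,75,-130],0,0],[[0,120,-130],0,0],[[0,165,-130],0,0],[[0,210,-130],0,0]]';python3 -m crank '[[[0,30,0],0,0],[[0,50,0],0,0],[[0,50,0],0,0],[[0,50,0],0,0],[[0,50,0],0,0]]'
python3 - <<'E'
from h import *
T=np.array([553,11]);a=np.radians(-11.5);Rm=np.array([[np.cos(a),-np.sin(a)],[np.sin(a),np.cos(a)]])
for n in("top","side"):
    c=read_camera(n);F=c["frame"];W=cloud(c);z=W[...,2]
    q=(W[...,:2]*1000-T)@Rm; m=(abs(q[...,0])<125)&(abs(q[...,1])<90)&(z>.055)
    l=big(m&(z<.075)); print(n,"lid",rect(W,l),"knob",rect(W,big(m&(z>.085)&(z<.11))))
    k=l&(abs(q[...,0])<100)&(abs(q[...,1])<68); A=np.c_[q[k]/1000,np.ones(k.sum())]; print(" plane",np.linalg.lstsq(A,z[k],rcond=None)[0].round(4))
    if n=="side": cv2.imwrite("pics/s5.png",cv2.resize(F[160:280,220:380],None,fx=4,fy=4))
E
```

```text
time: 30.75
eef_pos: [0.552, 0.0117, 0.0701]
tcp_rot: [0.995, -0.103, -0.0, -0.0]
contact_force: [0.1, 0.2, 0.4]
opening: 0.999
finger_force: 0.0
time: 31.75
eef_pos: [0.5086, -0.1954, 0.2013]
tcp_rot: [0.995, -0.103, 0.001, 0.0]
contact_force: [0.7, 0.3, 0.0]
opening: 0.995
finger_force: 0.0
time: 32.25
eef_pos: [0.499, -0.2419, 0.2004]
tcp_rot: [0.995, -0.102, 0.0, -0.0]
contact_force: [-0.1, 0.9, 0.3]
opening: 0.996
finger_force: 0.0
top lid (array([553. ,  12.2]), array([217.7, 146.1]), -11.7, 4051, 64.8, array([549.3,  12.4], dtype=float32)) knob (array([552.1,  12.4]), array([35.6, 19.5]), -13.3, 102, 94.7, array([551.2,  13.2], dtype=float32))
 plane [0.001  0.0011 0.0648]
side lid (array([555.3,  11.9]), array([217.7, 151.3]), -11.3, 2153, 67.9, array([551.2,  26.7], dtype=float32)) knob (array([554.5,  12.6]), array([34.6, 26.7]), -11.8, 92, 96.3, array([554.9,  17.7], dtype=float32))
 plane [ 0.0014 -0.0048  0.0679]
```

View pics/s5.png

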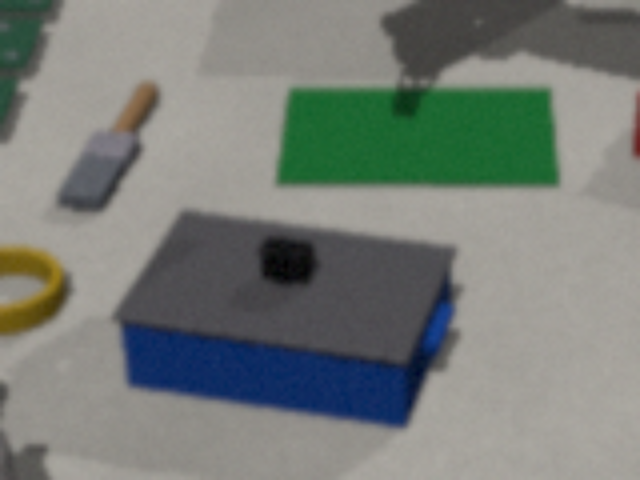

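The lid sits level on the tub (knob at crop 288,260), at the same heights as at the start and within about 2 mm of where it was.

```bash
python3 -c "
from plant import ctrl
print(ctrl.sign_off())"
```

```text
the job is handed in; nothing more can be done
None
```

Job handed in at about 32 s: the yellow module was set upright in the tub's empty half, and the lid is back on, level and within about 2 mm of its starting position; the sign-off returned no verdict.

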